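# Thread the guide rod through both bushes and hold it

## Task

Fold both long flaps of the cardboard carton right back past upright, take out the red-headed steel guide rod, and thread it from above down through the upper and then the lower brass bush of the blue bracket, so that its tip shows below the lower bush but hangs clear of the base plate. Finish while still holding the rod there, still and gripped, ready for a clamp screw. Leave the flaps folded back, and do not disturb the black-headed spare rod or the other things on the bench.

Things in the scene. Friction and masses are not known exactly. Their poses are not given: they have to be found in the camera images.
- carton: fixed cardboard carton, open on top under its flaps: 190 (its x) x 140 (its y) x 158 high, walls 4; origin at the centre of its underside. Grey insert (top at z 45) with two 17 wide sockets at x = +-37.5, y = 0, bottoms at z 10; a rod stands head up in each, its top 11 below the rim. Which rod is in which varies.
- flap_left (a joint): long flap (186 x 67, 3 thick) hinged on the carton's rim at carton y = +68, z = 158, reaching to the middle; 0 = flat shut, pi/2 upright, larger = folded outwards, at most 3.6 rad. Starts half open (0.7 to 1.05). A stiff crease (0.014 N m) keeps it where it is left; a finger pushing it outwards over the rim moves it with under 2 N.
- flap_right (a joint): the same flap on the opposite long rim, at carton y = -68; same joint values.
- flap_left_edge (a point): middle of the left flap's free edge, 67 from its hinge
- flap_right_edge (a point): middle of the right flap's free edge, 67 from its hinge
- guide_rod: the guide rod: steel shaft 14 in diameter, 105 long, tip tapered over the last 6 to 10 in diameter, with a red cylindrical head 24 in diameter and 32 long at the top; 137 long in all, 110 to 230 g. Origin at the tip's end, z along the rod to the head.
- spare_rod: spare rod of the same shape and size with brass shaft and black head, in the other socket; leave it there. Origin at its tip.
- bracket: blue bracket, bolted down, two arms one above the other, each with a brass bush on one vertical bore axis. Origin on that axis at the underside of the base plate, z up. Base plate 8 thick, x -75 to +45, y +-50; column at x -69 to -47, up to 108; nothing above 111. Bushes: bore 17, top 6 flares to a mouth 26 across; upper z 90 to 111, lower z 40 to 61; each 21 long.
- upper_bush (a point): centre of the upper bush's mouth, 111 above the bench, bore going straight down
- lower_bush (a point): centre of the lower bush's mouth, 61 above the bench
- screwdriver: loose screwdriver lying on the bench, leave alone
- wrench: loose steel wrench lying on the bench, leave alone
- hammer: loose hammer lying on the bench, leave alone
- mug: white mug, 80 across, 90 high, leave alone
- jar: blue jar, 60 across, 70 high, leave alone
- offcut: aluminium angle offcut 50 x 100 x 50 high, leave alone

How it is judged:
By the outcome, as a careful person would: the job done as asked, in the order asked, and still so for the second after the job is handed in, while the arm keeps its last pose, push and grip.
It also fails if it takes over 69 s, if anything falls off the work surface, if the arm or the gripper's body presses on something with over 40 N, if the wrist force passes 120 N, or if a joint passes its speed limit or range.

## Robot

A 6-joint arm with a two-finger parallel gripper is mounted at the origin on the work surface. World frame = base frame: x ahead of the robot, y to its left, z up, the work surface at z = 0. Lengths are in m, angles in rad, forces in N, time in s.
With the tool pointing down it reaches from about 0.3 to 0.85 m from the base axis. Payload 4.2 kg.
Tool frame: the origin (TCP) lies at the very end of the fingers, on their centre line; the grasp point (between the pads) lies 19 mm behind it; x points along the fingers, z is the direction in which the jaws open and shut, and the axes are right-handed (so a half turn about x gives the same grasp; the last joint's range is limited). The gripper opens to 91 mm and grips with 3 to 60 N. Pads are 32 mm wide; open, the fingers measure 118 mm over their backs; the gripper's body (76 mm by 178 mm) begins 60 mm behind the grasp point.
Start: joints at [-1.313, 0.32, 1.565, -0, 1.257, -0.02], TCP at [0.158, -0.553, 0.214] pointing down, gripper open.
Joint ranges: [-3.11, 3.11], [-0.84, 2.01], [0.21, 2.61], [-1.34, 4.49], [0.05, 2.63], [-2.56, 2.56]. Speed limits (rad/s): [2.57, 2.57, 3.14, 3.14, 3.14, 3.14].

## Interface

Orientations are given as a unit quaternion [w, x, y, z].
In Python, from bench import r, camera, job, models gives the robot as it stands.
- The arm moves only by the shell command python3 -m crank 'ROWS' [OPENING] [FORCE]. ROWS is JSON, one flat list of numbers, 6 for each row, row after row: the shift along the world's x, y, z in units of 1000 mm (1.0 is 1000 mm), then the turn, a rotation vector about the world's x, y, z in units of pi/2 rad (1.0 is pi/2 rad). In form: [tx, ty, tz, rx, ry, rz, tx, ty, tz, rx, ry, rz, ...]. A call has 1 to 8 rows; each row is the pose to reach, as a shift and turn from the pose commanded when the call began; what a row does not reach only later rows make up. A row lasts 1/8 s, in which the tool goes at most 62.5 mm and 10.7 degrees, less where a joint would pass 70% of its speed; a pose out of reach is approached as far as the arm can. A call with a number of a shift or a turn outside -1 to 1 is refused whole. A call with a gripper value outside its range is refused whole. OPENING is the opening, from -1 (shut) to 1 (fully open), so that 0 is half open, set as the call begins (- or left out, the last holds). The fingers move at their own pace and stop on an object; FORCE is the grip in N (left out, the last holds). Time passes only in rows, so rows that repeat a pose let the fingers close. It gives the time, the measured TCP pose, the force and the opening at its end, in the units of the state.
- r.sense(): the state, without advancing time (a new reading comes with each control period).
- camera(name): name is "scene" or "side" or "wrist"; returns a dict with "frame" (384x512x3 uint8, red, green, blue), "mtx" (3x3 intrinsics, pixels), "view" (4x4, takes a point from world to camera coordinates). Camera axes: x right, y down, z forward; pixel columns grow to the right and rows downward; lengths in m; the calibration is good to about 2 mm. The wrist camera is an equidistant fisheye: a pixel r from the principal point sees the ray r / f radians off the axis. A picture is of the moment at which its call begins. There is no depth.
- job.hand_in(): hands the job in, once; it reports no verdict.
Trained networks look in a picture, given as the dict that the camera call returned (one of the last four; its "shot" number tells which), for a name from the list of things; names that differ only in an ending like _2 or _b are one class to them, and where a whole thing is asked for, a point or a joint stands for the part that bears it (a point fixed in the world has none). Each returns a list of dicts, best first, with "score" (0 to 1); they miss things now and then, are a little off and sometimes report something else, mostly with a low value. They report only what shows in the picture. A call takes as long as a camera call.
- models.silhouettes(picture, label): "mask" (384x512 bool, what is visible of it) and "position" ([column, row] in pixels, amid what is visible of it).
The state is a dict: "clock": time; "qpos": joint angles; "qvel": joint speeds; "tau": joint torques, N m; "position": TCP position; "tcp_rot": TCP orientation; "wrist_force": force on the tool from outside, world axes, zero at the start; "wrist_torque": the same for the moment, N m; "grip_width": opening from 0.0 (shut) to 1.0 (fully open).
Only numpy, scipy, OpenCV 4.12 (cv2) and the standard library are available. Lean on these libraries where they do the work, as an engineer would, in place of code of your own. Each camera call takes 0.05 s, during which the arm holds its last target.

## Working session

There is one attempt and no reset: what is moved stays moved. The work goes in short steps, Python scripts to look and compute and a shell command to move; the robot and the scene stay as the last step left them, time stands still between calls to the robot, and variables do not carry over. Pictures are saved under pics/ and viewed, and the job is handed in when it is done.

```bash
ls; mkdir -p pics; python3 - <<'E'
from bench import r,camera,job,models
import cv2
s=r.sense()
print({k:(v if not hasattr(v,'tolist') else v.tolist()) for k,v in s.items()})
for n in ["scene","side","wrist"]:
    p=camera(n); cv2.imwrite(f"pics/{n}0.png",p["frame"][:,:,::-1]); print(n,p["mtx"],p["view"])
E
```

```text
pics
{'clock': 0.0, 'qpos': [-1.3129877714081517, 0.32029065383214717, 1.5656610032420617, -6.386705503474937e-06, 1.2573820213232154, -0.01999171487228274], 'qvel': [0.00034519632403326504, 0.0012365260269610863, -0.000308157883830987, 0.0009329240003811814, -0.0007684281606770217, -0.0005081695505035808], 'tau': [0.002465397337800823, -41.24534726142883, -23.197245597839355, 0.0731600308790803, 0.04575769999064505, -0.00014490972262137802], 'position': [0.15756574475269722, -0.5524757358030573, 0.21312798880861947], 'tcp_rot': [0.5639264638503988, 0.426335617060115, 0.5648967519227803, -0.4255778949408073], 'wrist_force': [-0.4864403575565834, 0.19947092651247492, 0.351258713355665], 'wrist_torque': [-0.013524492871978478, 0.01524649657422699, 0.048929749576107275], 'grip_width': 0.9926108496615074}
scene [[359.74200573   0.         259.07813843]
 [  0.         359.74200573 193.79377289]
 [  0.           0.           1.        ]] [[-0.79030744  0.61253931  0.01448253  0.4697632 ]
 [ 0.34318241  0.46211298 -0.81772699 -0.11017284]
 [-0.50758249 -0.64128558 -0.57542404  1.68635432]
 [ 0.          0.          0.          1.        ]]
side [[428.53895909   0.         259.62579166]
 [  0.         428.53895909 186.45380656]
 [  0.           0.           1.        ]] [[-0.67043114 -0.74194328  0.0064999   0.40348047]
 [-0.45487559  0.40407996 -0.79360417  0.36827271]
 [ 0.58618281 -0.5350136  -0.60839968  1.14956996]
 [ 0.          0.          0.          1.        ]]
wrist [[297.31863964   0.         254.3721895 ]
 [  0.         297.31863964 192.28451531]
 [  0.           0.           1.        ]] [[ 0.27472592 -0.96151959 -0.00239882 -0.57327023]
 [-0.92161071 -0.26403282  0.28446507 -0.03246757]
 [-0.2741521  -0.07593915 -0.9586834   0.39219461]
 [ 0.          0.          0.          1.        ]]
```

View pics/scene0.png

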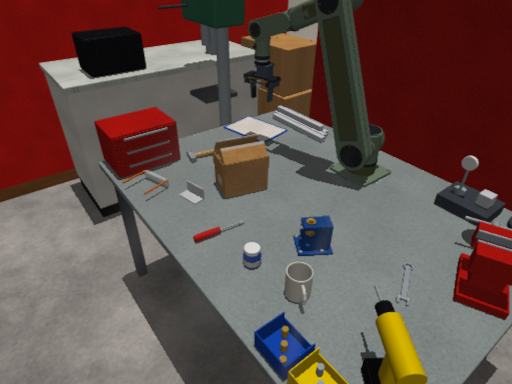

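View pics/side0.png

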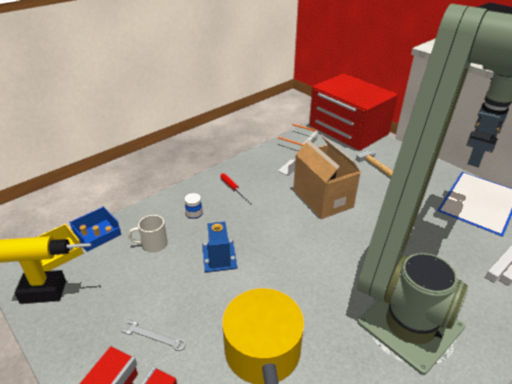

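View pics/wrist0.png

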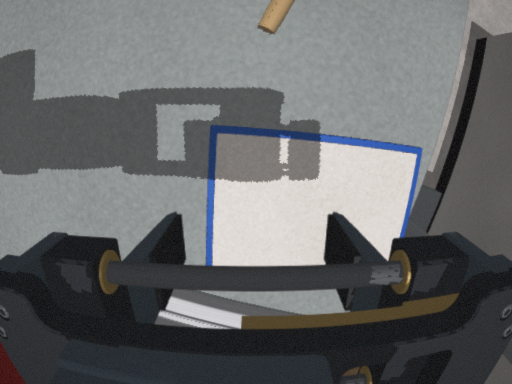

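The scene view shows the carton at about (242,170) with half-open flaps and the bracket at (315,237). In the side view they are at (325,180) and (218,250).

```bash
cat > h.py <<'E'
import numpy as np,cv2,pickle
def proj(p,X,wrist=False):
    X=np.atleast_2d(X); c=X@p["view"][:3,:3].T+p["view"][:3,3]; K=p["mtx"]
    if wrist:
        rho=np.hypot(c[:,0],c[:,1]); th=np.arctan2(rho,c[:,2]); k=th/np.maximum(rho,1e-9)
        return np.c_[K[0,0]*c[:,0]*k+K[0,2],K[1,1]*c[:,1]*k+K[1,2]]
    u=c@K.T; return u[:,:2]/u[:,2:]
def ray(p,uv,wrist=False):
    K=p["mtx"]; x=(uv[0]-K[0,2])/K[0,0]; y=(uv[1]-K[1,2])/K[1,1]
    if wrist:
        th=np.hypot(x,y); d=np.array([x/th*np.sin(th),y/th*np.sin(th),np.cos(th)]) if th>1e-9 else np.array([0,0,1.])
    else: d=np.array([x,y,1.])
    R=p["view"][:3,:3]; o=-R.T@p["view"][:3,3]; d=R.T@d
    return o,d/np.linalg.norm(d)
def onz(p,uv,z,wrist=False):
    o,d=ray(p,uv,wrist); return o+d*(z-o[2])/d[2]
E
python3 - <<'E'
from bench import r,camera,job,models
import cv2,pickle,numpy as np
D={}
for n in ["scene","side"]:
    p=camera(n); D[n]=p; D[n+"_m"]={}
    for l in ["carton","flap_left","flap_right","flap_left_edge","flap_right_edge","bracket","upper_bush","lower_bush","guide_rod","spare_rod","mug","jar","offcut","hammer","screwdriver","wrench"]:
        try:
            s=models.silhouettes(p,l)
        except Exception as e: print(n,l,e); continue
        D[n+"_m"][l]=s
        print(n,l,[(round(float(x["score"]),2),np.round(x["position"],1).tolist(),int(x["mask"].sum())) for x in s[:3]])
pickle.dump(D,open("d0.pkl","wb"))
for n,(c0,c1,r0,r1) in dict(scene=(200,350,120,270),side=(180,380,120,280)).items():
    f=D[n]["frame"][r0:r1,c0:c1,::-1]; k=4 if n=="scene" else 4
    cv2.imwrite(f"pics/{n}0z.png",cv2.resize(f,None,fx=k if n=="scene" else 3.7,fy=k if n=="scene" else 3.7,interpolation=cv2.INTER_CUBIC))
print(r.sense()["clock"])
E
```

```text
scene carton [(0.87, [239.7, 164.8], 2806), (0.67, [243.1, 154.5], 753), (0.38, [205.0, 231.7], 211)]
scene flap_left [(0.72, [242.5, 151.2], 727), (0.6, [206.0, 234.0], 162)]
scene flap_right []
scene flap_left_edge [(0.76, [242.2, 152.8], 773)]
scene flap_right_edge [(0.77, [233.9, 140.4], 299)]
scene bracket [(0.71, [312.8, 235.0], 1345)]
scene upper_bush [(0.69, [315.3, 237.1], 1277)]
scene lower_bush [(0.83, [317.1, 235.8], 1290)]
scene guide_rod []
scene spare_rod [(0.25, [252.3, 256.2], 431)]
scene mug [(0.86, [297.8, 279.8], 958)]
scene jar [(0.68, [251.4, 254.0], 441)]
scene offcut [(0.73, [253.1, 254.2], 442), (0.56, [193.0, 193.6], 375)]
scene hammer [(0.75, [197.4, 150.9], 143), (0.49, [404.6, 285.6], 280)]
scene screwdriver [(0.64, [205.8, 233.3], 164)]
scene wrench [(0.74, [404.2, 286.8], 341)]
side carton [(0.62, [325.5, 177.5], 3865)]
side flap_left [(0.92, [318.0, 162.5], 854)]
side flap_right [(0.6, [340.5, 152.7], 160)]
side flap_left_edge [(0.61, [315.0, 162.3], 835)]
side flap_right_edge [(0.53, [342.7, 153.7], 105), (0.49, [234.0, 184.5], 118)]
side bracket [(0.68, [216.5, 246.1], 1346), (0.41, [231.2, 183.6], 165)]
side upper_bush [(0.81, [217.5, 249.9], 1351)]
side lower_bush [(0.68, [214.7, 247.2], 1373)]
side guide_rod []
side spare_rod []
side mug [(0.97, [150.7, 232.8], 1008), (0.73, [342.8, 156.7], 167)]
side jar [(0.87, [192.0, 205.2], 402)]
side offcut [(0.56, [287.7, 167.2], 155)]
side hammer [(0.85, [372.2, 157.0], 278)]
side screwdriver [(0.48, [229.2, 181.3], 119)]
side wrench [(0.87, [155.9, 333.6], 503)]
1.85
```

View pics/scene0z.png

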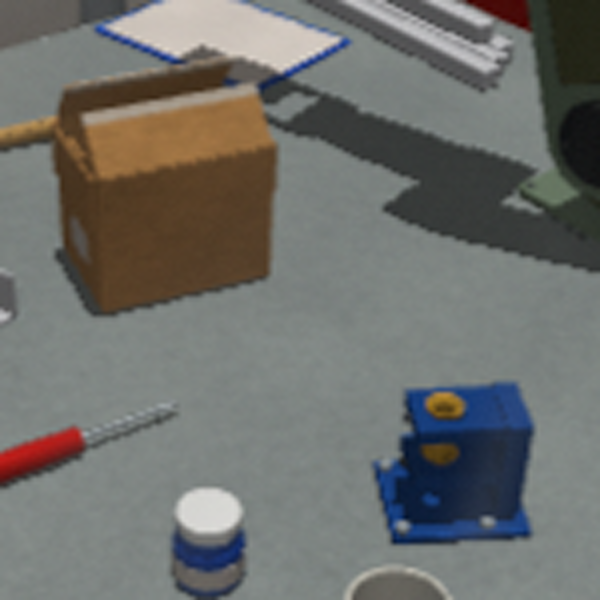

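View pics/side0z.png

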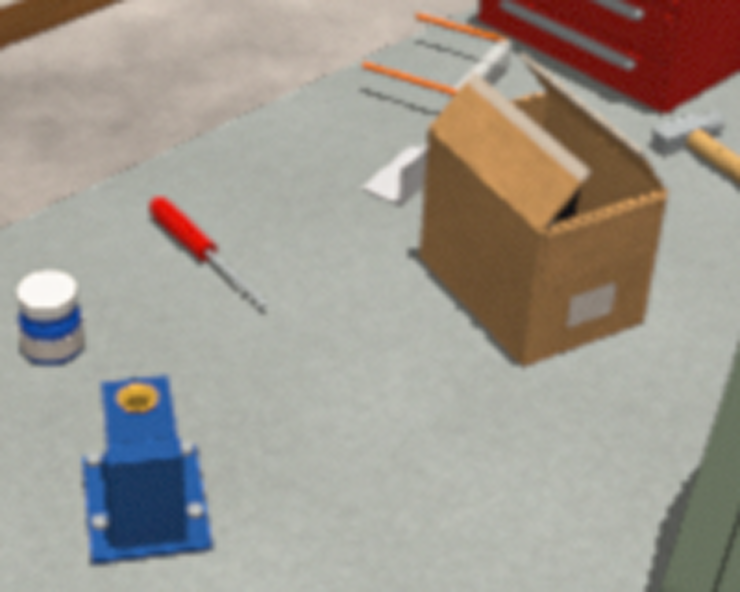

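```bash
cat > fit.py <<'E'
import numpy as np,pickle
from scipy.optimize import least_squares
from h import *
D=pickle.load(open("d0.pkl","rb"))
S=lambda a,b:((a+.5)/4-.5+200,(b+.5)/4-.5+120)
T=lambda a,b:((a+.5)/3.7-.5+180,(b+.5)/3.7-.5+120)
for n in("scene","side"):
    R=D[n]["view"][:3,:3]; print(n,"cam at",-R.T@D[n]["view"][:3,3])
# carton local corners, +y = near (to scene cam) long side, to start
o=[("scene",S(103,313),(1,1,0)),("scene",S(268,275),(-1,1,0)),("scene",S(95,178),(1,1,158)),("scene",S(274,152),(-1,1,158)),("scene",S(55,140),(1,-1,158)),
("side",T(523,364),(-1,1,0)),("side",T(640,322),(-1,-1,0)),("side",T(545,232),(-1,1,158)),("side",T(662,193),(-1,-1,158)),("side",T(430,130),(1,1,158)),("side",T(422,250),(1,1,0))]
fl=[("scene",S(83,118),1,1),("scene",S(255,90),-1,1),("scene",S(63,92),1,-1),("scene",S(235,60),-1,-1),("side",T(470,80),1,1),("side",T(585,180),-1,1),("side",T(525,60),1,-1)]
def Rz(a): return np.array([[np.cos(a),-np.sin(a),0],[np.sin(a),np.cos(a),0],[0,0,1]])
def W(q,l): return Rz(q[2])@np.array(l)+[q[0],q[1],0]
def flap(sx,sy,a): return [sx*.093,sy*(.068-.067*np.cos(a)),.158+.067*np.sin(a)]
def res(q):
    e=[]
    for n,uv,(sx,sy,z) in o: e+=list(proj(D[n],W(q,[sx*.095,sy*.07,z/1000]))[0]-uv)
    for n,uv,sx,sy in fl: e+=list(proj(D[n],W(q,flap(sx,sy,q[3] if sy>0 else q[4])))[0]-uv)
    return np.array(e)
best=None
for yaw in np.arange(0,6.28,.5):
    c=onz(D["scene"],(242,180),.07)
    s=least_squares(res,[c[0],c[1],yaw,.9,.9],loss="soft_l1")
    if best is None or s.cost<best.cost: best=s
print(best.x,best.cost); print(res(best.x).reshape(-1,2).round(1).tolist())
# bracket
ob=[("scene",S(447,406),(0,0,.111)),("side",T(137,398),(0,0,.111)),("scene",S(394,541),(.045,.05,0)),("scene",S(530,535),(-.075,.05,0)),("scene",S(376,463),(.045,-.05,0.008)),
("side",T(92,562),(-.075,.05,0)),("side",T(212,549),(-.075,-.05,0))]
def resb(q):return np.concatenate([proj(D[n],W(q,l))[0]-uv for n,uv,l in ob])
best=None
for yaw in np.arange(0,6.28,.5):
    c=onz(D["scene"],(312,222),.111)
    s=least_squares(resb,[c[0],c[1],yaw],loss="soft_l1")
    if best is None or s.cost<best.cost: best=s
print(best.x,best.cost); print(resb(best.x).reshape(-1,2).round(1).tolist())
print([onz(D[n],uv,.111).round(4).tolist() for n,uv,_ in ob[:2]])
for l in["jar","mug","offcut"]: print(l,[onz(D[n],D[n+"_m"][l][-1 if (l=="offcut") else 0]["position"],.04).round(3).tolist() for n in("scene","side")])
E
python3 fit.py
```

```text
scene cam at [1.26503066 0.84459858 0.87347415]
side cam at [-0.23583401  0.76558357  0.98903817]
[ 0.51505738 -0.23082113 -0.26940093  0.67123368  0.91309533] 18.64824472179443
[[-0.1, 0.1], [0.8, 0.3], [0.3, 0.9], [0.3, -1.2], [0.1, -5.6], [-0.8, 0.6], [0.6, 0.4], [-2.2, -0.2], [1.2, -0.7], [-0.9, -1.5], [-1.1, 1.3], [-0.9, 0.1], [-0.4, -0.6], [0.8, -0.7], [0.7, 0.1], [2.5, -1.3], [2.1, -1.3], [-1.9, -1.4]]
[ 0.54871198  0.22205932 -0.57004813] 2.0877186928094114
[[-0.3, -0.4], [0.1, -0.6], [-0.2, 1.2], [0.4, 0.8], [-0.5, -0.8], [-0.2, 0.9], [0.4, 0.4]]
[[0.5494, 0.2241, 0.111], [0.5468, 0.224, 0.111]]
jar [[0.758, 0.17, 0.04], [0.754, 0.176, 0.04]]
mug [[0.712, 0.341, 0.04], [0.729, 0.353, 0.04]]
offcut [[0.742, -0.243, 0.04], [0.697, -0.232, 0.04]]
```

```bash
python3 - <<'E'
import numpy as np
from scipy.spatial.transform import Rotation as R
q=[0.5639264638503988, 0.426335617060115, 0.5648967519227803, -0.4255778949408073]
M=R.from_quat(q[1:]+q[:1]).as_matrix(); print(M.round(3))
z=M[:,2]; a=np.arctan2(z[1],z[0]); print("jaw ang deg",np.degrees(a), "radial", np.degrees(-1.313))
cx=np.degrees(-.2694); print("cartonx",cx)
for n,t in(("x",cx),("y",cx+90)): print(n,[(t+180*k-np.degrees(a)) for k in(-1,0,1,2)])
c=np.array([.515,-.231]);print("azim at carton",np.degrees(np.arctan2(c[1],c[0])),"bracket",np.degrees(np.arctan2(.222,.549)))
Y=np.array([np.sin(.2694),np.cos(.2694)]);X=np.array([np.cos(.2694),-np.sin(.2694)]);print(X,Y)
print(np.array([.15757,-.55248]), (c-.005*Y)-[.15757,-.55248])
E
```

```text
[[-0.     0.962  0.274]
 [ 0.002  0.274 -0.962]
 [-1.     0.    -0.002]]
jaw ang deg -74.0831024109329 radial -75.22935850067708
cartonx -15.435483000824377
x [np.float64(-121.35238058989148), np.float64(58.64761941010852), np.float64(238.64761941010852), np.float64(418.6476194101085)]
y [np.float64(-31.35238058989148), np.float64(148.64761941010852), np.float64(328.6476194101085), np.float64(508.6476194101085)]
azim at carton -24.15831836326777 bracket 22.01700876795257
[ 0.96393076 -0.26615313] [0.26615313 0.96393076]
[ 0.15757 -0.55248] [0.35609923 0.31666035]
```

```bash
python3 -m crank '[0.0445,0.0396,0.011,0,0,0.0815, 0.089,0.0792,0.022,0,0,0.163, 0.1335,0.1188,0.033,0,0,0.2445, 0.178,0.1584,0.044,0,0,0.326, 0.2225,0.198,0.055,0,0,0.4075, 0.267,0.2376,0.066,0,0,0.489, 0.3115,0.2772,0.077,0,0,0.5705, 0.356,0.3168,0.088,0,0,0.652]' -1 20
cat > look.py <<'E'
import sys
from bench import r,camera,models
import cv2,pickle
tag=sys.argv[1]; D={}
for n in sys.argv[2:]:
    p=camera(n); D[n]=p; cv2.imwrite(f"pics/{n}_{tag}.png",p["frame"][:,:,::-1])
pickle.dump(D,open(f"{tag}.pkl","wb")); s=r.sense()
print(s["clock"],[round(float(x),4) for x in s["position"]],[round(float(x),4) for x in s["tcp_rot"]],[round(float(x),1) for x in s["wrist_force"]],round(float(s["grip_width"]),3))
E
python3 look.py a wrist
```

```text
clock: 2.85
position: [0.515, -0.2347, 0.3025]
tcp_rot: [0.701, 0.093, 0.701, -0.093]
wrist_force: [0.5, -0.5, 0.3]
grip_width: 0.158
2.9 [0.5208, -0.2297, 0.3035] [0.7039, 0.0922, 0.6987, -0.0888] [4.4, 3.2, 0.8] 0.105
```

View pics/wrist_a.png

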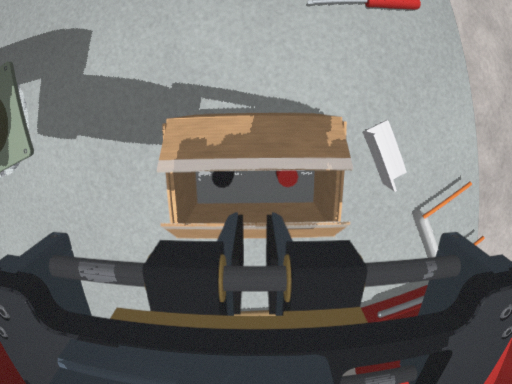

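The wrist view shows red head at (287,177) on the side away from the robot and black at (223,177), both between the flaps. I'll take a settled picture and refine the fit.

```bash
python3 look.py b wrist; python3 - <<'E'
import pickle,cv2
f=pickle.load(open("b.pkl","rb"))["wrist"]["frame"][95:255,145:365,::-1]
cv2.imwrite("pics/wrist_bz.png",cv2.resize(f,None,fx=3.6,fy=3.6,interpolation=cv2.INTER_CUBIC))
E
```

```text
2.95 [0.5178, -0.2325, 0.3027] [0.7024, 0.0927, 0.6998, -0.0916] [0.3, -0.2, -0.4] 0.069
```

View pics/wrist_bz.png

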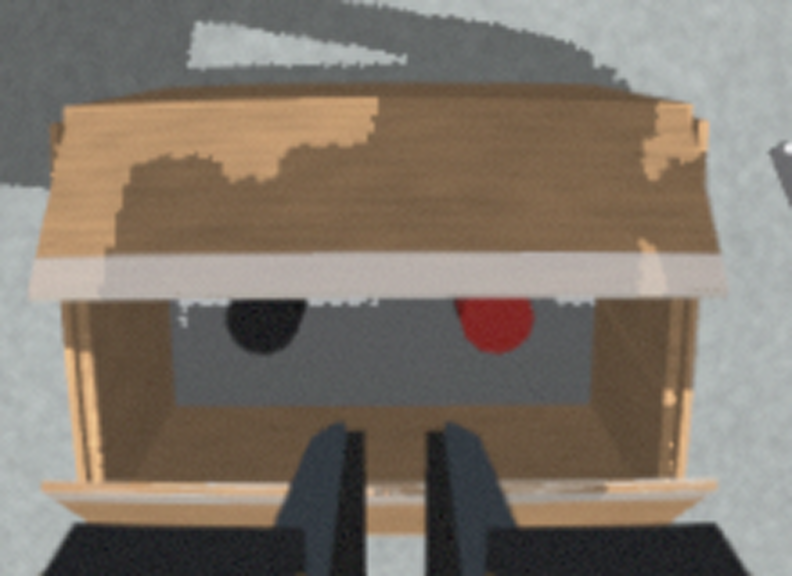

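```bash
cat > fit2.py <<'E'
from fit import *
B=pickle.load(open("b.pkl","rb"))["wrist"]
V=lambda a,b:np.array([(a+.5)/3.6-.5+145,(b+.5)/3.6-.5+95])
R_=B["view"][:3,:3]; print("wrist cam",-R_.T@B["view"][:3,3])
P=[(V(496,315),lambda q:[.0375,0,.147]),(V(264,315),lambda q:[-.0375,0,.147]),(V(175,405),lambda q:[-.091,-.066,.045]),(V(590,405),lambda q:[.091,-.066,.045]),
(V(30,298),lambda q:flap(-1,1,q[3])),(V(722,298),lambda q:flap(1,1,q[3])),(V(43,485),lambda q:flap(-1,-1,q[4])),(V(718,485),lambda q:flap(1,-1,q[4]))]
def resw(q): return np.concatenate([proj(B,W(q,f(q)),True)[0]-uv for uv,f in P])
q0=[.515,-.231,-.2694,.7,.9]
s=least_squares(resw,q0,loss="soft_l1"); print("wrist only",s.x.round(4)); print(resw(s.x).reshape(-1,2).round(1).tolist())
s=least_squares(lambda q:np.r_[resw(q),res(q)],q0,loss="soft_l1"); print("all",s.x.round(4)); print(resw(s.x).reshape(-1,2).round(1).tolist())
print([onz(B,P[i][0],.147,True).round(4).tolist() for i in(0,1)])
E
python3 fit2.py | tail -6
```

```text
wrist cam [ 0.53980781 -0.15170882  0.47460594]
wrist only [ 0.5159 -0.231  -0.2565  0.7601  0.9833]
[[0.4, -0.1], [-0.9, -0.0], [-1.3, 0.3], [1.0, 0.2], [0.6, 0.1], [0.6, -0.2], [-0.9, 0.0], [-0.1, -0.1]]
all [ 0.5158 -0.2309 -0.2573  0.7577  0.9817]
[[0.4, -0.1], [-0.9, -0.1], [-1.3, 0.2], [0.9, 0.2], [0.6, 0.1], [0.5, -0.1], [-1.0, -0.2], [-0.2, -0.2]]
[[0.5517, -0.2405, 0.147], [0.4806, -0.2217, 0.147]]
```

```bash
python3 -m crank '[-0.001,-0.005,-0.04,0,0,0.005, -0.001,-0.005,-0.08,0,0,0.005]'; python3 look.py c side scene
```

```text
clock: 3.2
position: [0.5125, -0.2417, 0.2212]
tcp_rot: [0.701, 0.092, 0.701, -0.093]
wrist_force: [0.6, 0.1, -0.1]
grip_width: 0.007
3.3 [0.5095, -0.2403, 0.2176] [0.6977, 0.0934, 0.7044, -0.0913] [-0.6, -0.3, -0.4] 0.007
```

View pics/side_c.png

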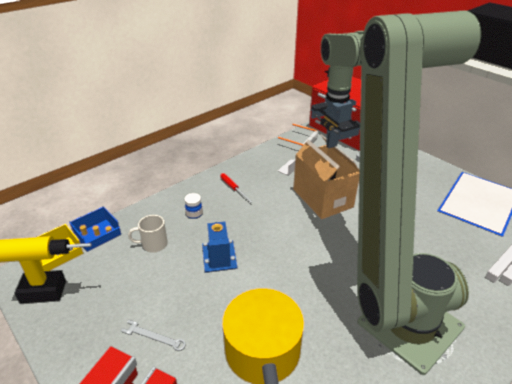

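```bash
python3 -m crank '[0.001,0.004,-0.025,0,0,0, 0.001,0.004,-0.051,0,0,0, 0.0086,0.0329,-0.051,0,0,0, 0.015,0.057,-0.051,0,0,0, 0.0213,0.0812,-0.051,0,0,0, 0.0274,0.1044,-0.051,0,0,0, 0.0274,0.1044,-0.060,0,0,0, 0.0274,0.1044,-0.060,0,0,0]'; python3 look.py d side scene
```

```text
clock: 4.3
position: [0.5398, -0.1375, 0.162]
tcp_rot: [0.701, 0.092, 0.701, -0.092]
wrist_force: [-0.6, -0.5, 1.3]
grip_width: 0.005
4.4 [0.5399, -0.1377, 0.1622] [0.7011, 0.0922, 0.701, -0.0925] [-0.6, 0.2, 0.9] 0.006
```

View pics/side_d.png

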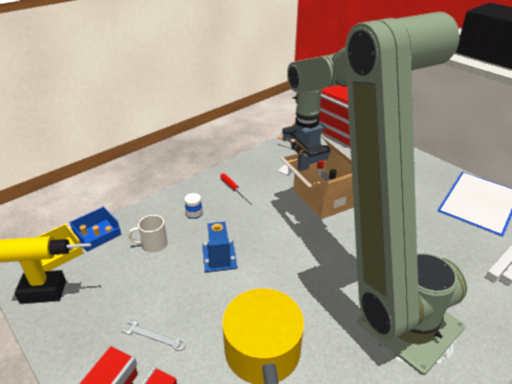

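View pics/scene_d.png

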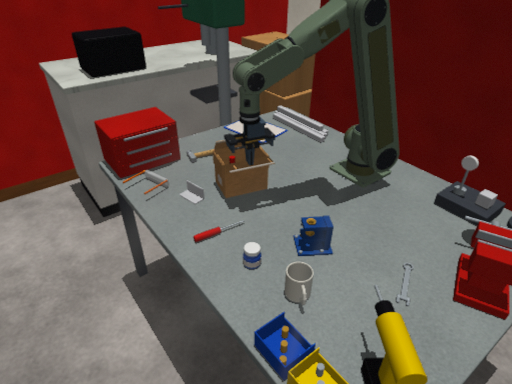

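The near flap is folded back about horizontal, and both heads are visible in the side view (red (321,164), black (332,173)). Next is the far flap.

```bash
python3 -m crank '[0,0,0.012,0,0,0, -0.0127,-0.0484,0.012,0,0,0, -0.0229,-0.087,0.012,0,0,0, -0.0292,-0.1112,0.010,0,0,0, -0.0356,-0.1354,0.010,0,0,0, -0.0424,-0.1615,0.010,0,0,0, -0.049,-0.1866,0.010,0,0,0, -0.049,-0.1866,0.0,0,0,0]'; python3 -m crank '[0,0,0,0,0,0]';python3 look.py e side scene wrist
```

```text
clock: 5.4
position: [0.4914, -0.3256, 0.1633]
tcp_rot: [0.702, 0.092, 0.7, -0.094]
wrist_force: [0.4, 0.2, 1.0]
grip_width: 0.004
clock: 5.52
position: [0.4905, -0.3227, 0.1613]
tcp_rot: [0.701, 0.093, 0.702, -0.092]
wrist_force: [-0.3, 0.8, -0.3]
grip_width: 0.005
5.675 [0.4913, -0.3226, 0.1621] [0.7012, 0.0918, 0.7011, -0.0917] [-0.0, -0.3, 0.3] 0.005
```

View pics/side_e.png

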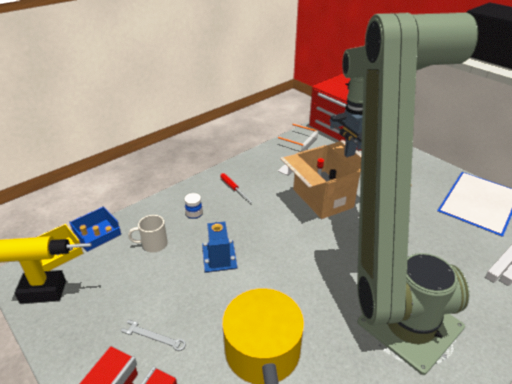

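View pics/wrist_e.png

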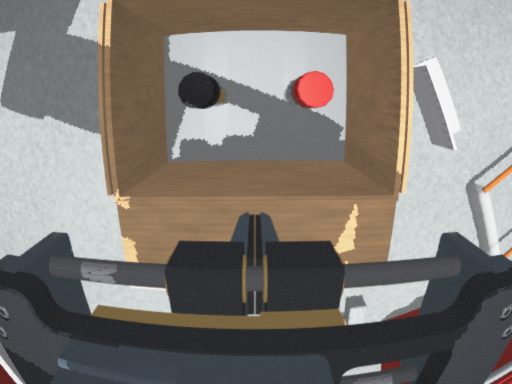

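Both flaps lie back flat. In the wrist view the red head is at (314,89) and the black at (199,90). I'll locate the heads.

```bash
python3 - <<'E'
import pickle,cv2,numpy as np
from h import *
B=pickle.load(open("e.pkl","rb"))["wrist"]; f=B["frame"].astype(int)
m=((f[...,0]>1.8*f[...,1])&(f[...,0]>90)).astype(np.uint8); m[:60]=0;m[120:]=0;m[:,:280]=0;m[:,350:]=0
ys,xs=np.nonzero(m); print(xs.min(),xs.max(),ys.min(),ys.max())
(c,rad)=cv2.minEnclosingCircle(np.c_[xs,ys].astype(np.float32)); print(c,rad,onz(B,c,.147,True))
ctr=np.array([.5158,-.2309]);yaw=-.257
for l in(.0375,-.0375):
    P=[ctr[0]+l*np.cos(yaw),ctr[1]+l*np.sin(yaw),.147]; print(P,proj(B,P,True))
    # ring
a=np.linspace(0,6.28,40)
P=np.c_[.5521+.012*np.cos(a),-.2404+.012*np.sin(a),0*a+.147]
im=f.astype(np.uint8)[:,:,::-1].copy()
for u in proj(B,P,True): im[int(round(u[1])),int(round(u[0]))]=(0,255,0)
cv2.imwrite("pics/ring.png",cv2.resize(im[40:140,150:370],None,fx=3.6,fy=3.6,interpolation=cv2.INTER_NEAREST))
E
```

```text
293 333 71 107
(312.654541015625, 89.83636474609375) 20.36273193359375 [ 0.54959257 -0.24221665  0.147     ]
[np.float64(0.5520683826205633), np.float64(-0.2404317586041833), 0.147] [[315.72844689  86.26196621]]
[np.float64(0.4795316173794367), np.float64(-0.22136824139581668), 0.147] [[194.93141803  86.51757282]]
```

View pics/ring.png

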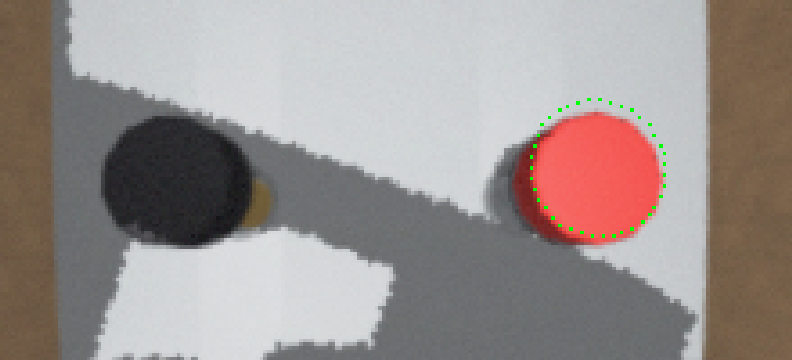

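```bash
python3 -m crank '[0.01,0.013,0.02,0,0,0, 0.03,0.04,0.03,0,0,0, 0.05,0.067,0.03,0,0,0, 0.0607,0.0811,0.03,0,0,0, 0.0607,0.0811,0.03,0,0,0]' 0.1 20; python3 -m crank '[0,0,0,0,0,0]'; python3 look.py f side scene wrist
```

```text
clock: 6.3
position: [0.5522, -0.2413, 0.1918]
tcp_rot: [0.701, 0.091, 0.701, -0.091]
wrist_force: [-0.6, -0.3, -0.1]
grip_width: 0.52
clock: 6.42
position: [0.5512, -0.2428, 0.1918]
tcp_rot: [0.701, 0.092, 0.701, -0.092]
wrist_force: [-0.0, 0.3, -0.2]
grip_width: 0.548
6.575 [0.5512, -0.2431, 0.1919] [0.7009, 0.0924, 0.7011, -0.0925] [-0.0, 0.4, 0.3] 0.553
```

View pics/wrist_f.png

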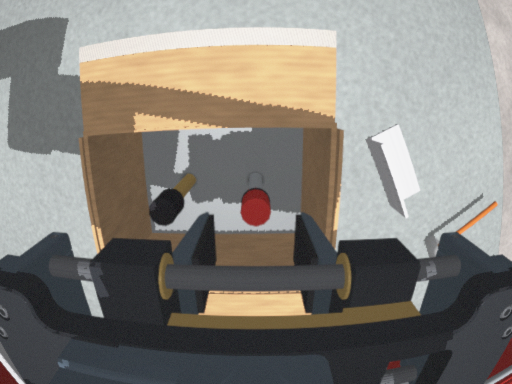

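```bash
python3 - <<'E'
import pickle,cv2,numpy as np
D=pickle.load(open("f.pkl","rb"))
a=cv2.resize(D["side"]["frame"][100:220,270:370,::-1],None,fx=3.9,fy=3.9,interpolation=cv2.INTER_CUBIC)
b=cv2.resize(D["scene"]["frame"][100:220,200:300,::-1],None,fx=3.9,fy=3.9,interpolation=cv2.INTER_CUBIC)
cv2.imwrite("pics/f_z.png",np.hstack([a,b]))
E
```

```text
(no output)
```

View pics/f_z.png

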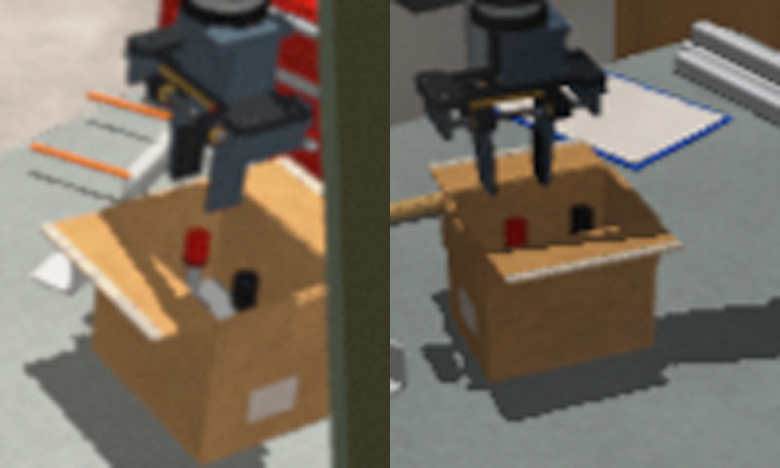

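```bash
python3 - <<'E'
import pickle,cv2,numpy as np
from h import *
B=pickle.load(open("f.pkl","rb"))["wrist"]; f=B["frame"].astype(int)
m=((f[...,0]>1.8*f[...,1])&(f[...,0]>90)).astype(np.uint8); m[:160]=0;m[240:]=0;m[:,:220]=0;m[:,300:]=0
ys,xs=np.nonzero(m); print(xs.min(),xs.max(),ys.min(),ys.max())
from scipy.optimize import least_squares
import scipy.spatial as sp
a=np.linspace(0,2*np.pi,60)
def mask(x,y,tx=0,ty=0):
    P=np.vstack([np.c_[x-(.147-z)*tx+.012*np.cos(a),y-(.147-z)*ty+.012*np.sin(a),0*a+z] for z in(.147,.115)])
    u=proj(B,P,True); h=cv2.convexHull(np.round(u*16).astype(np.int32)); M=np.zeros((384,512),np.uint8); cv2.fillPoly(M,[h],1,shift=4); return M
best=max(((np.sum(mask(x,y)&m)/np.sum(mask(x,y)|m)),x,y) for x in np.arange(.543,.560,.0005) for y in np.arange(-.25,-.232,.0005)); print(best)
P=np.array([[best[1],best[2],.115],[best[1],best[2],.01]]);print(proj(B,P,True))
im=f.astype(np.uint8)[:,:,::-1].copy(); c,_=cv2.findContours(mask(best[1],best[2]),0,1); cv2.drawContours(im,c,-1,(0,255,0),1)
cv2.imwrite("pics/r2.png",cv2.resize(im[130:240,140:310],None,fx=4,fy=4,interpolation=cv2.INTER_NEAREST))
E
```

```text
241 269 190 225
(np.float64(0.8013371537726839), np.float64(0.552499999999999), np.float64(-0.2405))
[[255.55659341 197.95428251]
 [255.30971459 171.7911332 ]]
```

View pics/r2.png

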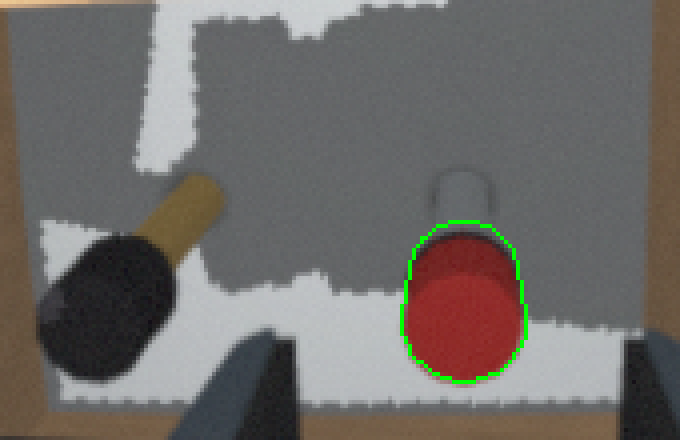

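```bash
python3 -m crank '[0.001,0.002,-0.03,0,0,0, 0.001,0.002,-0.06,0,0,0, 0.001,0.002,-0.08,0,0,0, 0.001,0.002,-0.08,0,0,0]'; python3 -m crank '[0,0,0,0,0,0, 0,0,0,0,0,0, 0,0,0,0,0,0, 0,0,0,0,0,0]' -0.6 40;  python3 look.py g side scene wrist
```

```text
clock: 7.08
position: [0.5514, -0.2404, 0.1104]
tcp_rot: [0.7, 0.093, 0.702, -0.092]
wrist_force: [0.2, 0.0, 0.6]
grip_width: 0.549
clock: 7.58
position: [0.5531, -0.2404, 0.1128]
tcp_rot: [0.702, 0.092, 0.701, -0.092]
wrist_force: [-0.8, -0.4, 3.4]
grip_width: 0.253
7.725 [0.5531, -0.2404, 0.1128] [0.7016, 0.0918, 0.7006, -0.0921] [-1.0, -0.3, 5.7] 0.255
```

View pics/wrist_g.png

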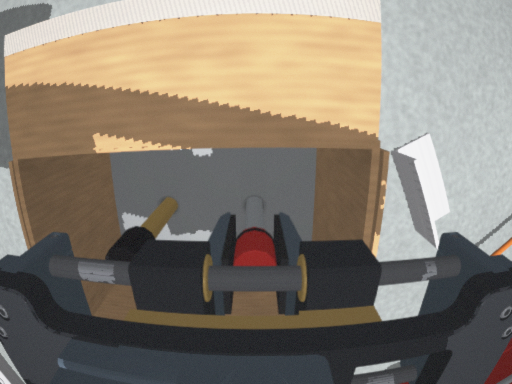

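```bash
python3 -m crank '[0,0,0.005,0,0,0, 0,0,0.02,0,0,0, 0,0,0.045,0,0,0, 0,0,0.075,0,0,0, 0,0,0.105,0,0,0, 0,0,0.135,0,0,0, 0,0,0.165,0,0,0, 0,0,0.187,0,0,0]' -1 45; python3 -m crank '[0,0,0,0,0,0,0,0,0,0,0,0]'; python3 look.py i side scene wrist
```

```text
clock: 8.72
position: [0.5528, -0.2402, 0.3011]
tcp_rot: [0.702, 0.092, 0.701, -0.092]
wrist_force: [-0.4, -0.4, -1.9]
grip_width: 0.259
clock: 8.98
position: [0.5522, -0.24, 0.298]
tcp_rot: [0.7, 0.092, 0.702, -0.092]
wrist_force: [0.7, 0.9, -2.5]
grip_width: 0.251
9.125 [0.5523, -0.24, 0.2976] [0.7002, 0.0923, 0.702, -0.0917] [-0.9, -0.6, -1.3] 0.256
```

```bash
python3 - <<'E'
import pickle,cv2,numpy as np
D=pickle.load(open("i.pkl","rb"))
a=cv2.resize(D["side"]["frame"][70:220,270:370,::-1],None,fx=3.8,fy=3.8,interpolation=cv2.INTER_CUBIC)
b=cv2.resize(D["scene"]["frame"][70:220,200:300,::-1],None,fx=3.8,fy=3.8,interpolation=cv2.INTER_CUBIC)
cv2.imwrite("pics/i_z.png",np.hstack([a,b]))
E
```

```text
(no output)
```

View pics/i_z.png

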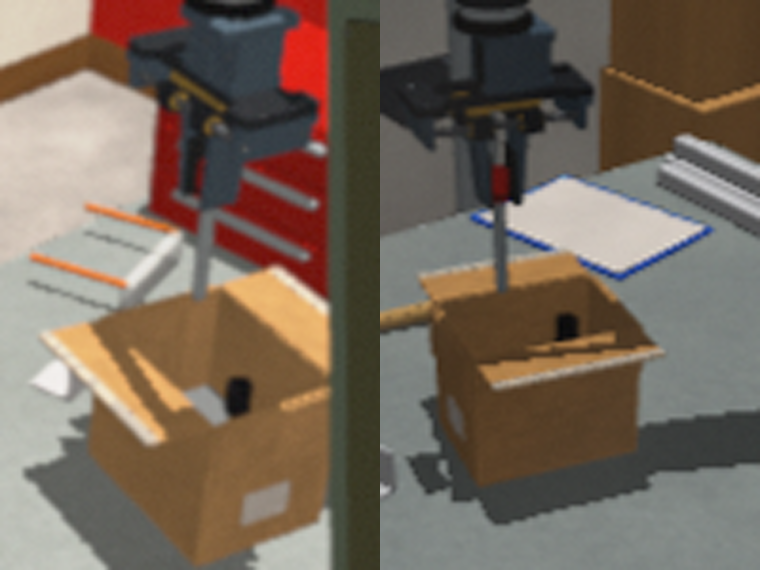

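View pics/wrist_i.png

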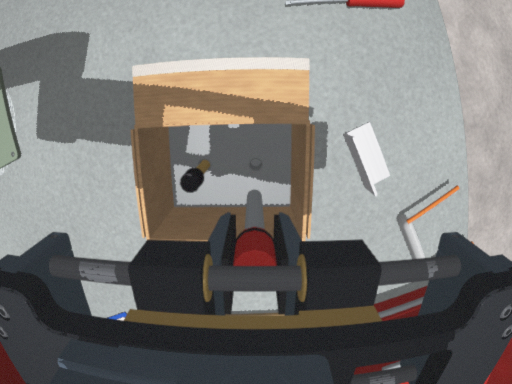

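```bash
python3 -m crank '[0,0.03,0,0,0,0, -0.001,0.08,0,0,0,0, -0.001,0.135,0,0,0,0, -0.002,0.19,0,0,0,0, -0.003,0.245,0,0,0,0, -0.003,0.30,0,0,0,0, -0.004,0.355,0,0,0,0, -0.004,0.40,0,0,0,0]'; python3 -m crank '[0,0.035,-0.01,0,0,0, 0,0.055,-0.02,0,0,0, 0,0.062,-0.03,0,0,0, 0,0.062,-0.04,0,0,0,0,0.062,-0.04,0,0,0]'; python3 look.py j side scene wrist
```

```text
clock: 10.12
position: [0.5482, 0.1618, 0.2982]
tcp_rot: [0.701, 0.092, 0.702, -0.092]
wrist_force: [0.1, -0.9, -2.6]
grip_width: 0.254
clock: 10.75
position: [0.5484, 0.2204, 0.2579]
tcp_rot: [0.7, 0.092, 0.702, -0.093]
wrist_force: [-0.3, -0.2, -1.9]
grip_width: 0.255
10.9 [0.5492, 0.2209, 0.2595] [0.7014, 0.0925, 0.7007, -0.0924] [-0.1, -0.7, -1.5] 0.256
```

```bash
python3 - <<'E'
import pickle,cv2,numpy as np
D=pickle.load(open("j.pkl","rb"))
a=cv2.resize(D["side"]["frame"][140:290,165:265,::-1],None,fx=3.8,fy=3.8,interpolation=cv2.INTER_CUBIC)
b=cv2.resize(D["scene"]["frame"][120:270,262:362,::-1],None,fx=3.8,fy=3.8,interpolation=cv2.INTER_CUBIC)
cv2.imwrite("pics/j_z.png",np.hstack([a,b]))
E
```

```text
(no output)
```

View pics/j_z.png

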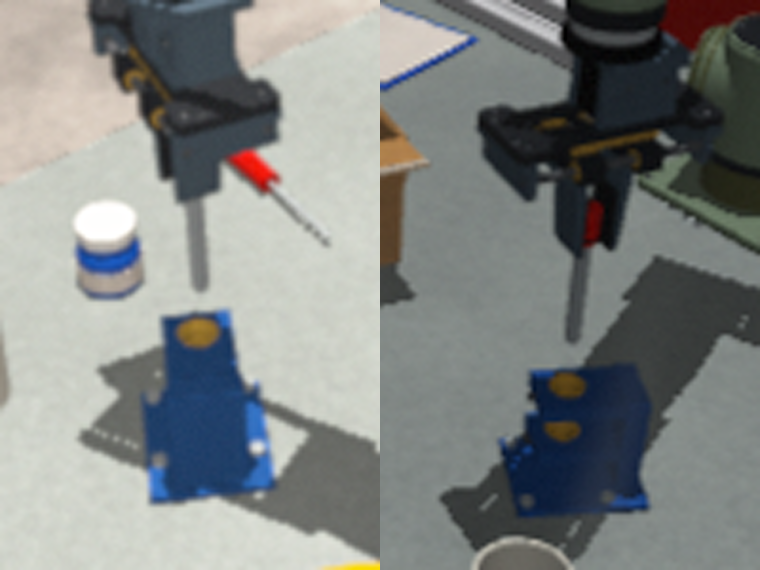

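View pics/wrist_j.png

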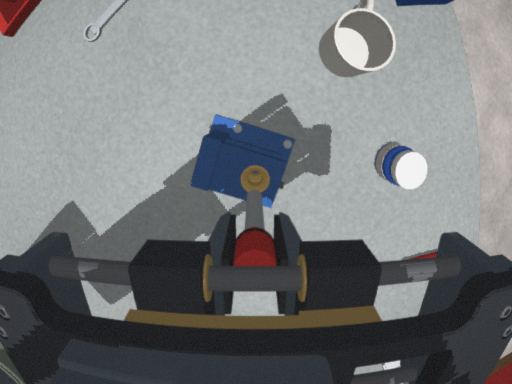

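```bash
python3 - <<'E'
import pickle,cv2,numpy as np
from h import *
D=pickle.load(open("j.pkl","rb"))
t=np.array([.5492,.2209,.2595])
for n,(c0,r0) in dict(side=(195,185),scene=(385-262+262-0-0,0)).items(): pass
for n,c0,r0 in(("side",195,185),("scene",390-262+262-80+0,180)):
    im=D[n]["frame"][r0:r0+60,c0:c0+45,::-1]; k=10
    z=cv2.resize(im,None,fx=k,fy=k,interpolation=cv2.INTER_CUBIC)
    for X in ([*t[:2],t[2]],[*t[:2],t[2]-.05],[*t[:2],t[2]-.103],[.5487,.2221,.111]):
        u=(proj(D[n],X)[0]-[c0,r0]+.5)*k; print(n,u); cv2.circle(z,tuple(int(round(v)) for v in u),3,(0,255,0),-1)
    cv2.imwrite(f"pics/j_{n}.png",z)
E
```

```text
side [196.24486272  25.90470903]
side [206.40000832 164.46200805]
side [216.62829305 304.01722089]
side [222.83820121 420.90618019]
scene [58.92397544 40.43333675]
scene [ 42.5038377  171.42455299]
scene [ 25.97578799 303.2766341 ]
scene [ 16.06126108 412.39476206]
```

View pics/j_side.png

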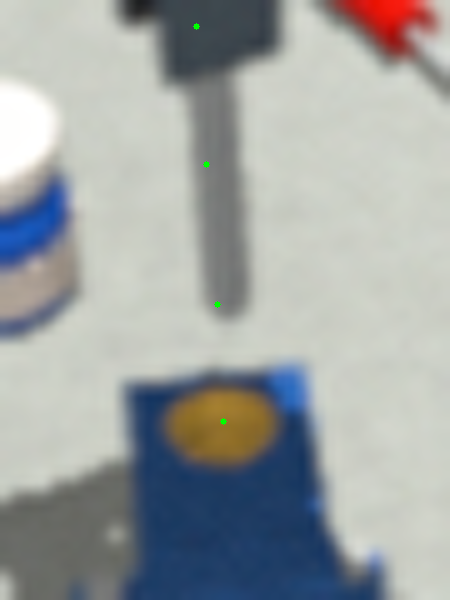

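View pics/j_scene.png

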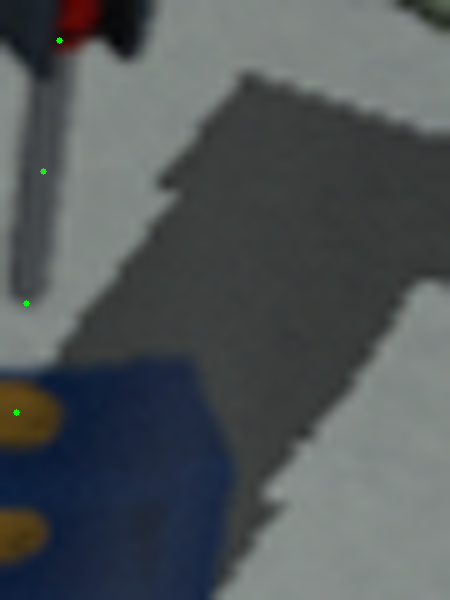

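```bash
python3 - <<'E'
import pickle,cv2,numpy as np
from h import *
D=pickle.load(open("j.pkl","rb"))
for n,c0,r0,w in(("side",195,185,45),("scene",290,180,50)):
    f=D[n]["frame"].astype(float)
    br=((f[...,0]>1.5*f[...,2])&(f[...,0]>50)); br=br[r0:r0+75,c0:c0+w].astype(np.uint8)
    k,l,s,c=cv2.connectedComponentsWithStats(br)
    print(n,[(s[i].tolist(),(c[i]+[c0,r0]).round(2).tolist()) for i in range(1,k) if s[i,4]>8])
    im=D[n]["frame"][r0:r0+60,c0:c0+w,::-1]
    z=cv2.resize(im,None,fx=10,fy=10,interpolation=cv2.INTER_CUBIC); cv2.imwrite(f"pics/j2_{n}.png",z)
    t=np.array([.5492,.2209,.2595])
    for row in ([193+i*2 for i in range(11)] if n=="side" else [189+i*2 for i in range(10)]):
        g=f[row].sum(1)/3; 
        zz=np.linspace(.1,.27,400); u=proj(D[n],np.c_[0*zz+t[0],0*zz+t[1],zz]); i=np.argmin(abs(u[:,1]-row)); x0=u[i,0]
        a=int(round(x0))-7; seg=g[a:a+16]; d=np.diff(seg)
        L=np.clip(-d[:9],0,None)
        # background minus profile, centroid
        bg=np.linspace(np.mean(seg[:2]),np.mean(seg[-2:]),16); e=np.clip(bg-seg,0,None); e[e<15]=0
        print(n,row,"pred",round(x0,2),"cent",round((e*(a+np.arange(16))).sum()/max(e.sum(),1),2),"width",round(e.sum()/max(e.max(),1),1), seg.round().astype(int).tolist() if row%8==1 else "")
E
```

```text
side [([33, 0, 10, 6, 35], [233.29, 186.63]), ([17, 39, 10, 7, 59], [216.68, 226.97])]
side 193 pred 214.56 cent 214.55 width 6.4 [203, 202, 192, 155, 136, 118, 111, 116, 117, 122, 158, 195, 206, 205, 204, 204]
side 195 pred 214.7 cent 215.9 width 4.9 
side 197 pred 214.85 cent 216.04 width 4.3 
side 199 pred 215.0 cent 216.23 width 4.5 
side 201 pred 215.14 cent 216.29 width 4.5 [196, 199, 201, 201, 201, 192, 153, 127, 121, 118, 132, 183, 204, 207, 204, 202]
side 203 pred 215.29 cent 216.54 width 4.6 
side 205 pred 215.43 cent 216.6 width 4.8 
side 207 pred 215.58 cent 216.71 width 4.6 
side 209 pred 215.73 cent 216.83 width 4.7 [201, 200, 198, 199, 199, 180, 140, 124, 121, 120, 144, 188, 201, 205, 204, 202]
side 211 pred 215.88 cent 217.07 width 4.3 
side 213 pred 216.02 cent 217.31 width 4.4 
scene [([26, 0, 4, 5, 15], [317.27, 181.6]), ([17, 38, 9, 6, 45], [310.96, 220.73]), ([16, 51, 8, 5, 34], [309.5, 232.79])]
scene 189 pred 314.71 cent 314.43 width 4.4 
scene 191 pred 314.45 cent 314.03 width 4.0 
scene 193 pred 314.2 cent 313.89 width 4.2 [132, 134, 133, 135, 120, 86, 69, 74, 71, 99, 131, 133, 132, 133, 134, 132]
scene 195 pred 313.96 cent 313.55 width 4.5 
scene 197 pred 313.71 cent 313.41 width 4.2 
scene 199 pred 313.45 cent 313.03 width 4.0 
scene 201 pred 313.21 cent 312.95 width 4.0 [131, 133, 132, 133, 125, 95, 69, 72, 72, 99, 131, 133, 132, 131, 132, 133]
scene 203 pred 312.96 cent 312.54 width 4.5 
scene 205 pred 312.7 cent 312.48 width 4.5 
scene 207 pred 312.45 cent 312.1 width 3.7
```

View pics/j2_scene.png

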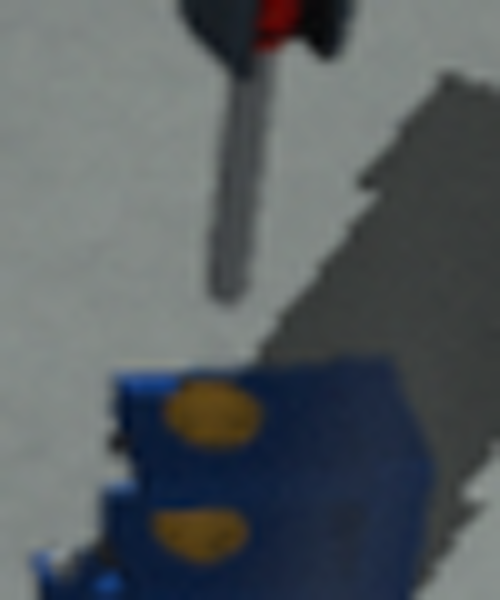

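```bash
cat > off.py <<'E'
import numpy as np
from h import *
def rodxy(D,t,ds,dc,z):
    # column offsets (observed - predicted) -> xy offset of rod from t
    J=[];
    for n in("side","scene"):
        e=1e-3; b=proj(D[n],[t[0],t[1],z])[0]
        g=[]
        for k in(0,1):
            X=np.array([t[0],t[1],z]); X[k]+=e; u=proj(D[n],X)[0]
            # column shift at fixed row: correct along vertical line
            v=proj(D[n],[t[0],t[1],z+e])[0]-b; du=u-b; g.append((du[0]-v[0]*du[1]/v[1])/e)
        J.append(g)
    return np.linalg.solve(np.array(J),[ds,dc])
E
python3 - <<'E'
import pickle; from off import *
from scipy.optimize import least_squares
D=pickle.load(open("j.pkl","rb")); t=[.5492,.2209,.2595]
d=rodxy(D,t,1.18,-.34,.195); print("rod offset mm from tcp",d*1000,"rod",np.array(t[:2])+d)
f=lambda p:np.r_[proj(D["side"],[*p,.111])[0]-[216.68,226.97],proj(D["scene"],[*p,.111])[0]-[310.96,220.73]]
s=least_squares(f,[.5487,.2221]);print("mouth",s.x,s.fun)
g=lambda p:np.r_[proj(D["side"],p)[0]-[216.68,226.97],proj(D["scene"],p)[0]-[310.96,220.73]]
s=least_squares(g,[.5487,.2221,.111]);print("mouth free",s.x,s.fun)
print(np.array(s.x[:2])-(np.array(t[:2])+d))
E
```

```text
rod offset mm from tcp [-1.71575026 -2.91272171] rod [0.54748425 0.21798728]
mouth [0.54859805 0.22242715] [ 0.03782049 -0.31247647  0.23710252  0.04781298]
mouth free [0.54867715 0.22212293 0.11020461] [ 0.11680798 -0.17667838  0.13261022  0.19476914]
[0.0011929  0.00413565]
```

```bash
python3 -m crank '[0.0005,0.002,-0.01,0,0,0, 0.001,0.004,-0.02,0,0,0, 0.001,0.004,-0.03,0,0,0, 0.001,0.004,-0.03,0,0,0]'; python3 -m crank '[0,0,0,0,0,0]'; python3 look.py k side scene wrist
cat > meas.py <<'E'
import sys,pickle; from off import *
tag=sys.argv[1]; t=[float(v) for v in sys.argv[2:5]]; z1=float(sys.argv[5]); ztop=t[2]-.012
D=pickle.load(open(tag+".pkl","rb"))
o={}
for n,k in(("side",10),("scene",10)):
    f=D[n]["frame"].astype(float).mean(2); E=[]
    for z in np.arange(z1,ztop,.004):
        u=proj(D[n],[t[0],t[1],z])[0]; row=int(round(u[1])); 
        zz=z+np.linspace(-.006,.006,60); q=proj(D[n],np.c_[0*zz+t[0],0*zz+t[1],zz]); x0=q[np.argmin(abs(q[:,1]-row)),0]
        a=int(round(x0))-6; seg=f[row,a:a+13]; bg=np.linspace(seg[:2].mean(),seg[-2:].mean(),13); e=np.clip(bg-seg,0,None); e[e<15]=0
        if e.sum()>0: E.append((z,(e*(a+np.arange(13))).sum()/e.sum()-x0,e.sum()/e.max()))
    E=np.array(E); print(n,E.round(2).tolist()); ok=abs(E[:,2]-4.4)<.9; o[n]=(np.median(E[ok,1]),np.polyfit(E[ok,0],E[ok,1],1)[0] if ok.sum()>3 else None)
print(o); d=rodxy(D,t,o["side"][0],o["scene"][0],.5*(z1+ztop)); print("rod",np.array(t[:2])+d,"to bush",np.array([.5487,.2222])-np.array(t[:2])-d)
E
python3 - <<'E'
import pickle,cv2,numpy as np
D=pickle.load(open("k.pkl","rb"))
z=[cv2.resize(D[n]["frame"][r0:r0+60,c0:c0+45,::-1],None,fx=8,fy=8,interpolation=cv2.INTER_CUBIC) for n,c0,r0 in(("side",195,190),("scene",290,185))]
cv2.imwrite("pics/k_z.png",np.hstack(z))
E
```

```text
clock: 11.4
position: [0.5491, 0.2255, 0.2276]
tcp_rot: [0.7, 0.091, 0.702, -0.092]
wrist_force: [0.7, -0.4, -2.2]
grip_width: 0.251
clock: 11.52
position: [0.5499, 0.2258, 0.2291]
tcp_rot: [0.701, 0.092, 0.701, -0.092]
wrist_force: [-0.6, 0.6, -1.6]
grip_width: 0.25
11.675 [0.55, 0.2258, 0.2294] [0.7014, 0.0921, 0.7008, -0.0918] [0.7, 0.6, -1.9] 0.253
```

View pics/k_z.png

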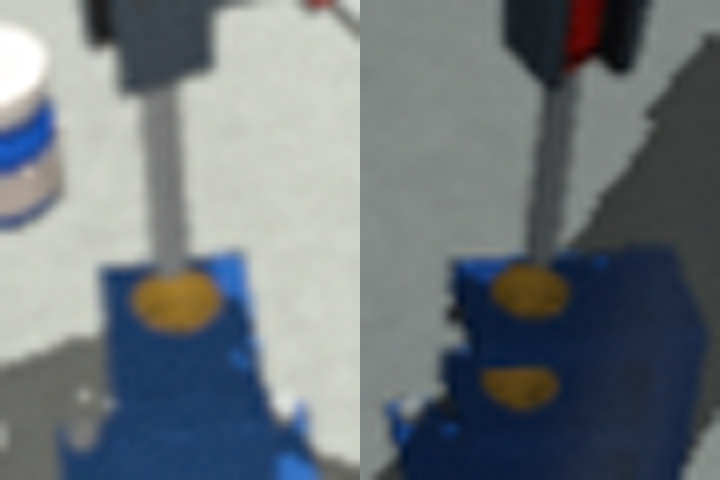

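```bash
python3 meas.py k .5498 .2257 .2292 .16
```

```text
side [[0.16, 0.79, 4.53], [0.16, 0.71, 4.37], [0.17, 0.73, 4.38], [0.17, 0.78, 4.46], [0.18, 0.85, 4.61], [0.18, 0.81, 4.74], [0.18, 0.75, 4.94], [0.19, 0.62, 4.79], [0.19, 0.61, 4.94], [0.2, 0.69, 4.88], [0.2, 0.76, 4.76], [0.2, 0.79, 4.54], [0.21, 0.28, 5.47], [0.21, -0.43, 6.65], [0.22, -0.36, 7.08]]
scene [[0.16, -0.32, 3.8], [0.16, -0.27, 3.92], [0.17, -0.31, 4.07], [0.17, -0.45, 3.95], [0.18, -0.42, 4.04], [0.18, -0.26, 4.46], [0.18, -0.34, 4.6], [0.19, -0.4, 4.4], [0.19, -0.25, 4.07], [0.2, -0.26, 3.98], [0.2, -0.32, 4.16], [0.2, -0.46, 4.02], [0.21, -0.49, 3.78], [0.21, -0.34, 4.27], [0.22, -0.43, 4.23]]
{'side': (np.float64(0.7560671269446431), np.float64(-1.2810046673358721)), 'scene': (np.float64(-0.34072704083951066), np.float64(-1.571794626787591))}
rod [0.54902283 0.22361137] to bush [-0.00032283 -0.00141137]
```

```bash
python3 -m crank '[0,-0.001,-0.008,0,0,0, 0,-0.001,-0.016,0,0,0, 0,-0.001,-0.021,0,0,0, 0,-0.001,-0.026,0,0,0,0,-0.001,-0.026,0,0,0,0,-0.001,-0.026,0,0,0]'; python3 -m crank '[0,0,0,0,0,0]'; python3 look.py l side scene wrist; python3 meas.py l .5498 .2247 .203 .135; python3 - <<'E'
import pickle,cv2,numpy as np
D=pickle.load(open("l.pkl","rb"))
z=[cv2.resize(D[n]["frame"][r0:r0+60,c0:c0+45,::-1],None,fx=8,fy=8,interpolation=cv2.INTER_CUBIC) for n,c0,r0 in(("side",195,190),("scene",290,185))]
cv2.imwrite("pics/l_z.png",np.hstack(z))
E
```

```text
clock: 12.42
position: [0.5499, 0.2248, 0.2031]
tcp_rot: [0.701, 0.092, 0.701, -0.092]
wrist_force: [-0.2, -0.2, -1.9]
grip_width: 0.257
clock: 12.55
position: [0.5499, 0.2248, 0.2032]
tcp_rot: [0.701, 0.092, 0.701, -0.092]
wrist_force: [0.6, -0.7, -1.8]
grip_width: 0.253
12.7 [0.5499, 0.2248, 0.2032] [0.7012, 0.0921, 0.7009, -0.092] [-0.6, 0.5, -1.8] 0.249
side [[0.14, 0.59, 4.31], [0.14, 0.68, 4.25], [0.14, 0.75, 4.35], [0.15, 0.65, 4.5], [0.15, 0.61, 4.5], [0.16, 0.66, 4.64], [0.16, 0.65, 4.87], [0.16, 0.69, 4.86], [0.17, 0.72, 4.67], [0.17, 0.73, 4.63], [0.18, 0.77, 4.61], [0.18, 0.73, 4.54], [0.18, -0.64, 6.74], [0.19, -0.61, 6.74]]
scene [[0.14, -0.08, 3.68], [0.14, -0.77, 2.63], [0.14, -0.8, 2.67], [0.15, 0.47, 3.0], [0.15, -0.74, 2.46], [0.16, 0.32, 3.94], [0.16, -0.4, 4.43], [0.16, -0.5, 4.35], [0.17, -0.31, 3.96], [0.17, -0.26, 4.0], [0.18, -0.34, 4.15], [0.18, -0.45, 4.02], [0.18, -0.51, 3.83], [0.19, -0.41, 4.09]]
{'side': (np.float64(0.6852454930970566), np.float64(2.4254704682591783)), 'scene': (np.float64(-0.36561404374046447), np.float64(-9.581058956489587))}
rod [0.54924157 0.22267484] to bush [-0.00054157 -0.00047484]
```

View pics/l_z.png

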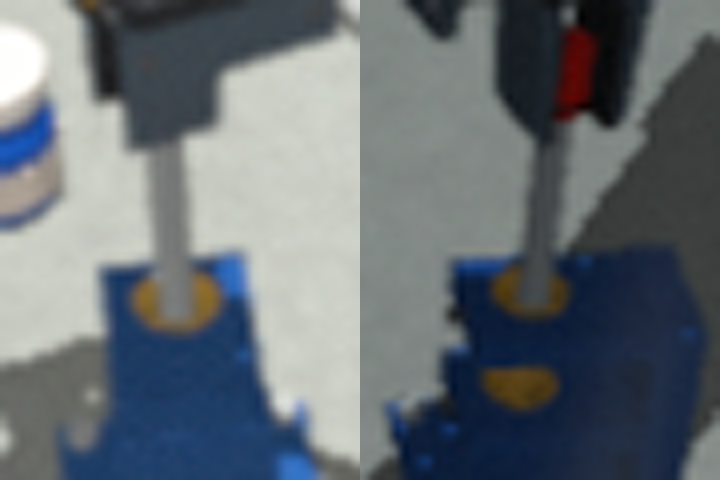

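The tip is inside the upper mouth, centred, with no contact force. I'll continue down.

```bash
python3 -m crank '[-0.0005,-0.0005,-0.005,0,0,0, -0.0005,-0.0005,-0.010,0,0,0, -0.0005,-0.0005,-0.015,0,0,0, -0.0005,-0.0005,-0.02,0,0,0,-0.0005,-0.0005,-0.025,0,0,0,-0.0005,-0.0005,-0.03,0,0,0,-0.0005,-0.0005,-0.03,0,0,0]'; python3 look.py m side scene wrist; python3 meas.py m .5494 .2243 .173 .118|tail -2; python3 - <<'E'
import pickle,cv2,numpy as np
D=pickle.load(open("m.pkl","rb"))
z=[cv2.resize(D[n]["frame"][r0:r0+60,c0:c0+45,::-1],None,fx=8,fy=8,interpolation=cv2.INTER_CUBIC) for n,c0,r0 in(("side",195,190),("scene",290,185))]
cv2.imwrite("pics/m_z.png",np.hstack(z))
E
```

```text
clock: 13.58
position: [0.5492, 0.2242, 0.1725]
tcp_rot: [0.701, 0.092, 0.701, -0.092]
wrist_force: [0.2, -0.1, -2.0]
grip_width: 0.254
13.725 [0.5493, 0.2243, 0.1731] [0.7012, 0.0921, 0.701, -0.092] [-0.4, 0.4, -2.2] 0.253
{'side': (np.float64(0.7924303912787707), np.float64(-2.305128204584209)), 'scene': (np.float64(-0.07506676544016955), None)}
rod [0.54779333 0.22258728] to bush [ 0.00090667 -0.00038728]
```

View pics/m_z.png

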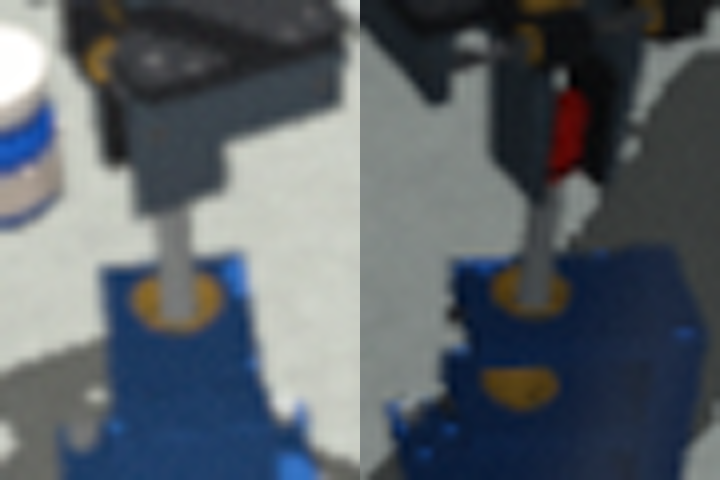

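```bash
python3 -m crank '[0,0,-0.005,0,0,0, 0,0,-0.010,0,0,0, 0,0,-0.014,0,0,0, 0,0,-0.018,0,0,0,0,0,-0.022,0,0,0,0,0,-0.026,0,0,0]'; python3 -m crank '[0,0,0,0,0,0]'; python3 look.py n side scene wrist; python3 - <<'E'
import pickle,cv2,numpy as np
D=pickle.load(open("n.pkl","rb"))
z=[cv2.resize(D[n]["frame"][r0:r0+70,c0:c0+45,::-1],None,fx=8,fy=8,interpolation=cv2.INTER_CUBIC) for n,c0,r0 in(("side",195,190),("scene",290,195))]
cv2.imwrite("pics/n_z.png",np.hstack(z))
E
```

```text
clock: 14.48
position: [0.5493, 0.2242, 0.1467]
tcp_rot: [0.701, 0.092, 0.701, -0.092]
wrist_force: [0.4, -0.4, -1.8]
grip_width: 0.254
clock: 14.6
position: [0.5492, 0.2242, 0.1466]
tcp_rot: [0.701, 0.092, 0.701, -0.092]
wrist_force: [-0.2, -0.3, -2.6]
grip_width: 0.258
14.75 [0.5493, 0.2242, 0.1471] [0.7012, 0.0921, 0.701, -0.092] [-1.1, -0.1, -2.2] 0.252
```

View pics/n_z.png

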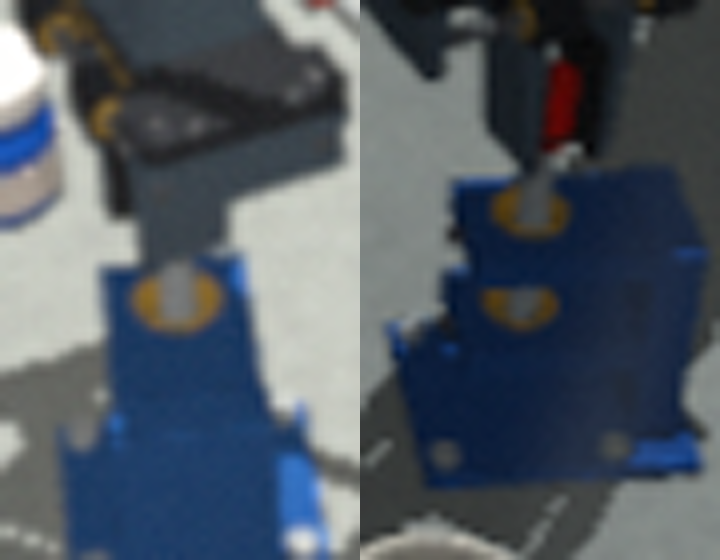

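The tip now shows entering the lower mouth (scene crop (525,300)) with no side load. Last descent.

```bash
python3 -m crank '[0,0,-0.004,0,0,0, 0,0,-0.008,0,0,0, 0,0,-0.012,0,0,0, 0,0,-0.016,0,0,0,0,0,-0.020,0,0,0,0,0,-0.020,0,0,0]'; python3 -m crank '[0,0,0,0,0,0,0,0,0,0,0,0]'; python3 look.py p side scene wrist; python3 - <<'E'
import pickle,cv2,numpy as np
D=pickle.load(open("p.pkl","rb"))
z=[cv2.resize(D[n]["frame"][r0:r0+70,c0:c0+45,::-1],None,fx=8,fy=8,interpolation=cv2.INTER_CUBIC) for n,c0,r0 in(("side",195,190),("scene",290,195))]
cv2.imwrite("pics/p_z.png",np.hstack(z))
E
```

```text
clock: 15.5
position: [0.5492, 0.2242, 0.1266]
tcp_rot: [0.701, 0.092, 0.701, -0.092]
wrist_force: [-0.4, 0.5, -1.4]
grip_width: 0.256
clock: 15.75
position: [0.5494, 0.2243, 0.1272]
tcp_rot: [0.701, 0.092, 0.701, -0.092]
wrist_force: [-0.5, 0.6, -1.3]
grip_width: 0.255
15.9 [0.5493, 0.2242, 0.1271] [0.7012, 0.092, 0.701, -0.092] [0.9, -1.1, -2.5] 0.254
```

View pics/p_z.png

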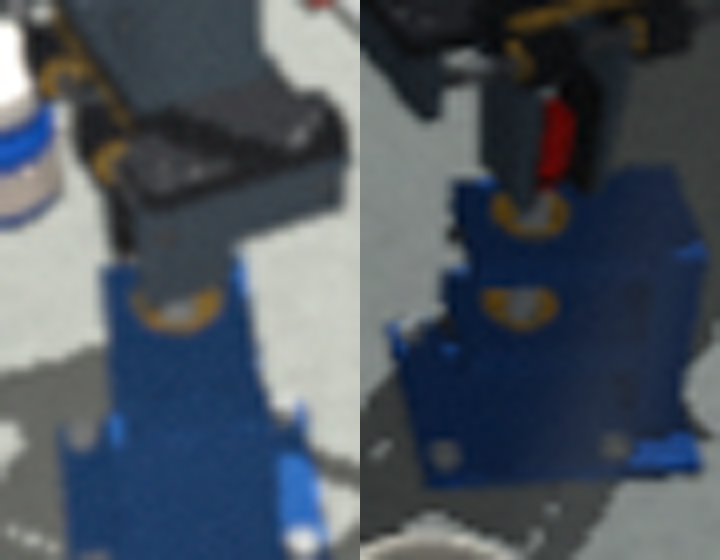

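View pics/scene_p.png

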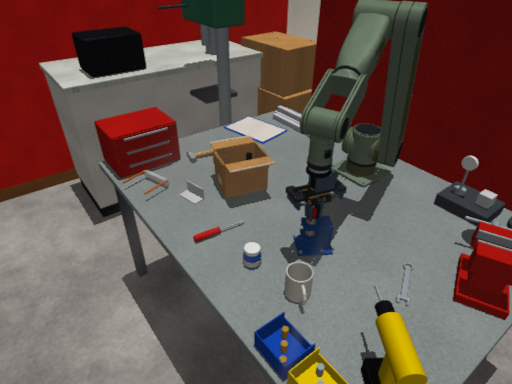

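View pics/side_p.png

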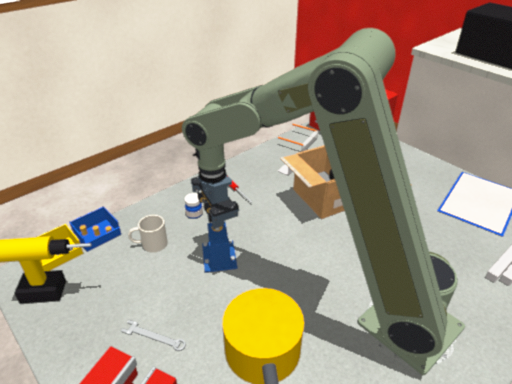

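View pics/wrist_p.png

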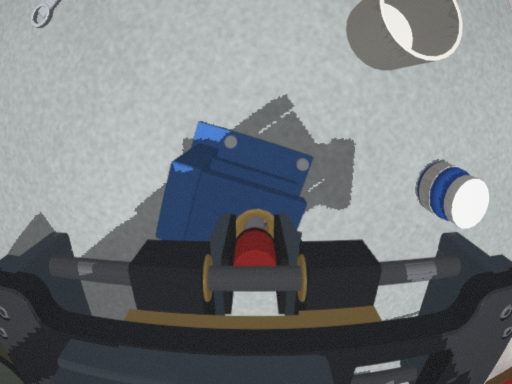

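```bash
python3 - <<'E'
from bench import r,job
s=r.sense(); print(s["clock"],s["position"],s["wrist_force"],max(abs(v) for v in s["qvel"]))
print(job.hand_in())
E
```

```text
15.9 [0.54933771 0.22423728 0.12711231] [ 0.86038243 -1.10593693 -2.48743008] 0.0011245008496146756
the job is handed in; nothing more can be done
None
```

I folded both long flaps back to about flat. I then lifted the red-headed rod out of the carton and lowered it through the upper and then the lower bush. I handed the job in at 15.9 s with the rod still gripped and held still.

Last checks:
- **Rod depth:** the tip works out to z ≈ 24 mm, between the lower bush's underside at 40 mm and the base plate at 8 mm. This comes from the grasp height, since no camera can see below the lower bush. An earlier picture of the tip left it uncertain by about 3 mm. The rod showed no sign of slipping in the grip.
- **Threading:** the rod was seen entering both bush mouths. During the descent the wrist force stayed at about the rod's weight, about 2 N, with side readings of about 1 N or less.
- **Grip and stillness:** the fingers are at 0.254 opening, about 23 mm on the 24 mm head, at 45 N. Joint speeds are about 0.001 rad/s.
- **Surroundings:** the flaps were still folded back in the last scene view. The spare rod was in its socket, and the other things on the bench looked untouched.

The rod offsets read from the cameras differed by 1–2 mm from one picture to the next. I corrected for that in small steps, and no check failed.

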